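# Close the kimchi crock with its double lid, then hold the cover lid up alone

### The job

The kimchi crock's two lids stand nested on the counter: pick the pair up together by the inner lid's knob, lower it gently onto the open crock so that the inner lid sits level in the mouth and the cover lid on the rim, and let go. Then take the cover lid by the collar round its hole, lift it off alone without disturbing the inner lid, and finish still holding it level over the crock, about 10 cm above the rim, so that I can see the inner lid has gone down. Do not push the crock or disturb the other things on the counter.

Things in the scene. Friction and masses are not known exactly. Their poses are not given: they have to be found in the camera images.
- crock: Open round brown stoneware crock, loose but heavy (1.8 kg), upright on the counter: outer diameter 150 mm, height 90 mm, mouth 136 in diameter. 16 below the rim (74 above the counter) an inner ledge with an opening 96 in diameter runs round; the inner lid rests on it. Origin: centre of underside, z up.
- inner_lid: Loose white plastic inner lid, 0.2 to 0.4 kg: disc 124 mm in diameter, 8 thick, lower edge tapered to 112; on it a boss 56 in diameter, 6 high, carrying the cover lid, and a round knob post 16 in diameter, its top 72 above the underside. Starts on the counter under the cover lid, post standing 28 out of the collar. Enters the crock's mouth with 6 to spare all round. Origin: centre of underside, z up.
- cover_lid: Loose steel cover lid, 0.17 to 0.33 kg: disc 164 mm in diameter, 6 mm thick, with a hole 28 wide inside a collar 42 in outer diameter, 24 high (top 30 above the underside). The post passes through with 6 to spare all round. Starts on the inner lid's boss, 14 above the counter; on the crock it rests on the rim, 2 clear of the boss, and the post reaches 56 above the rim. Origin: centre of underside, z up.
- rice_bowl: White ceramic rice bowl, diameter 116 mm, height 60 mm, a bystander beyond the work. Origin at the centre of its underside.
- colander: Red plastic colander, diameter 184 mm (224 over its handles), height 85 mm, a bystander on the left. Origin at the centre of its underside.
- clear_box: Clear plastic food container with a white lid, 118 by 172 by 72 mm high, a bystander on the right. Origin at the centre of its underside.
Mind the look-alikes: they are no part of the job. There is more than one size of the cover_lid; the one meant has the size given above.

How it is judged:
By the outcome, as a careful person would: the job done as asked, in the order asked, and still so for the second after the job is handed in, while the arm keeps its last pose, push and grip.
It also fails if it takes over 61 s, if anything falls off the work surface, if the arm or the gripper's body presses on something with over 40 N, if the wrist force passes 120 N, or if a joint passes its speed limit or range.

### The arm

A 6-joint arm with a two-finger parallel gripper is mounted at the origin on the work surface. World frame = base frame: x ahead of the robot, y to its left, z up, the work surface at z = 0. Lengths are in m, angles in rad, forces in N, time in s.
With the tool pointing down it reaches from about 0.275 to 0.75 m from the base axis. Payload 10.2 kg.
Tool frame: the origin (TCP) lies midway between the tips of the shut fingers; the grasp point (between the pads) lies 19 mm behind it; z points along the fingers, y is the line along which they close (so a half turn about z gives the same grasp; the last joint's range is limited). The gripper opens to 88 mm and grips with 3 to 60 N. Pads are 18 mm wide; open, the fingers measure 123 mm over their backs; the gripper's body (75 mm by 187 mm) begins 45 mm behind the grasp point.
Start: joints at [-1.435, 0.313, 1.498, -0, 1.331, -0.223], TCP at [0.184, -0.492, 0.239] pointing down, gripper open.
Joint ranges: [-2.94, 2.94], [-0.97, 2.17], [0.19, 2.56], [-1.23, 4.37], [0.02, 3.11], [-2.88, 2.88]. Speed limits (rad/s): [2.39, 2.39, 3.01, 3.14, 3.14, 3.14].

### API

Orientations are given as a unit quaternion [x, y, z, w].
In Python, from station import sensors, viewer, order gives the robot as it stands. The module is installed in compiled form; this text tells all that it offers.
- The arm moves only by the shell command python3 -m inch 'ROWS' [OPENING]. ROWS is JSON, a list of rows, each a list of 4 numbers: the shift along the world's x, y, z in units of 400 mm (1.0 is 400 mm), then the turn about the world's z in units of 0.5 rad (1.0 is 0.5 rad). A call has 1 to 10 rows; each row is the pose to reach, as a shift and turn from the pose commanded when the call began; what a row does not reach only later rows make up. A row lasts 1/12 s, in which the tool goes at most 41.7 mm and 7.16 degrees, less where a joint would pass 70% of its speed; a pose out of reach is approached as far as the arm can. A call with a number of a shift or a turn outside -1 to 1 is refused whole. A call with a gripper value outside its range is refused whole. OPENING is the opening, from 0 (shut) to 1 (fully open), set as the call begins (- or left out, the last holds). The fingers move at their own pace and stop on an object; the grip force is fixed at half the most. Time passes only in rows, so rows that repeat a pose let the fingers close. It gives the time, the measured TCP pose, the force, the opening and the grip force at its end, in the units of the state.
- sensors.state(): the state, without advancing time (a new reading comes with each control period).
- viewer.snapshot(name): name is "scene" or "top" or "wrist"; returns the picture (384x512x3 uint8, red, green, blue); there is no depth.
- viewer.camera_params(name): a dict with "mtx" (3x3 intrinsics, pixels), "cam_to_world" (4x4, takes a point from camera to world coordinates). Camera axes: x right, y up, looking along -z (the intrinsics and any distortion apply to the point x, -y, -z); pixel columns grow to the right and rows downward; lengths in m; the calibration is good to about 2 mm. A picture is of the moment at which its call begins: read the wrist's pose just before it. camera_params takes no time and is no camera call; for the wrist camera it gives the pose at the moment of the call.
- order.job_done(): hands the job in; it is judged then, once.
The state is a dict: "clock": time; "joints": joint angles; "joint_velocities": joint speeds; "tau": joint torques, N m; "eef_pos": TCP position; "tool_rot": TCP orientation; "wrist_force": force on the tool from outside, world axes, zero at the start; "ft_torque": the same for the moment, N m; "grip_width": opening from 0.0 (shut) to 1.0 (fully open); "grip_force": force on a finger pad.
Only numpy, scipy, OpenCV 4.12 (cv2) and the standard library are available. Lean on these libraries where they do the work, as an engineer would, in place of code of your own. Each camera call takes 0.05 s, during which the arm holds its last target. There are 200 camera calls.

## Working session

There is one attempt and no reset: what is moved stays moved. The work goes in short steps, Python scripts to look and compute and a shell command to move; the robot and the scene stay as the last step left them, time stands still between calls to the robot, and variables do not carry over. Pictures are saved under pics/ and viewed, at most 10 in all, crops included, and the job is handed in when it is done.

```bash
mkdir -p pics; cat > h.py <<'E'
import numpy as np, cv2
from station import sensors, viewer, order
def snap(n,f):
    p=viewer.camera_params(n); im=viewer.snapshot(n); cv2.imwrite('pics/'+f,im[:,:,::-1]); return im,p
def ray(p,u,v,z):
    K=np.array(p['mtx']);T=np.array(p['cam_to_world'])
    d=np.linalg.inv(K)@[u,v,1]; d=T[:3,:3]@[d[0],-d[1],-d[2]]; o=T[:3,3]
    return o+d*(z-o[2])/d[2]
def proj(p,P):
    K=np.array(p['mtx']);T=np.array(p['cam_to_world'])
    c=T[:3,:3].T@(np.array(P)-T[:3,3]); q=K@[c[0],-c[1],-c[2]]; return q[:2]/q[2]
E
python3 - <<'E'
from h import *
a,p=snap('top','t0.png'); b,q=snap('scene','s0.png')
cv2.imwrite('pics/ts.png',cv2.resize(np.hstack([a,b])[:,:,::-1],(800,300)))
print(p,q)
E
```

```text
{'mtx': array([[484.45362314,   0.        , 253.57377416],
       [  0.        , 484.45362314, 187.16570312],
       [  0.        ,   0.        ,   1.        ]]), 'cam_to_world': array([[-6.86313849e-03,  9.91396952e-01, -1.30709526e-01,
         3.65542865e-01],
       [-9.99975556e-01, -6.62958506e-03,  2.22187560e-03,
         9.63461701e-03],
       [ 1.33621078e-03,  1.30721580e-01,  9.91418218e-01,
         1.40845225e+00],
       [ 0.00000000e+00,  0.00000000e+00,  0.00000000e+00,
         1.00000000e+00]])} {'mtx': array([[453.00318158,   0.        , 254.4595983 ],
       [  0.        , 453.00318158, 191.05378553],
       [  0.        ,   0.        ,   1.        ]]), 'cam_to_world': array([[-5.40841891e-01, -5.14344448e-01,  6.65537255e-01,
         1.41710626e+00],
       [ 8.41123226e-01, -3.29471871e-01,  4.28905590e-01,
         5.64561008e-01],
       [-1.32940466e-03,  7.91768953e-01,  6.10819251e-01,
         8.49758343e-01],
       [ 0.00000000e+00,  0.00000000e+00,  0.00000000e+00,
         1.00000000e+00]])}
```

View pics/t0.png

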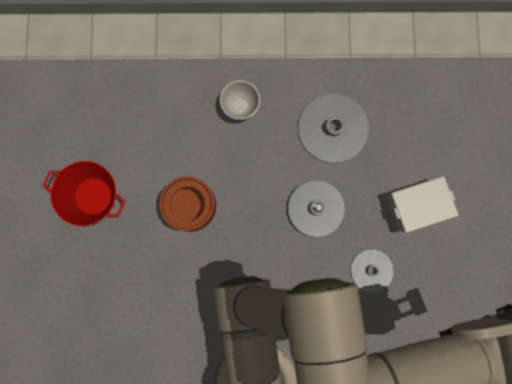

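View pics/s0.png

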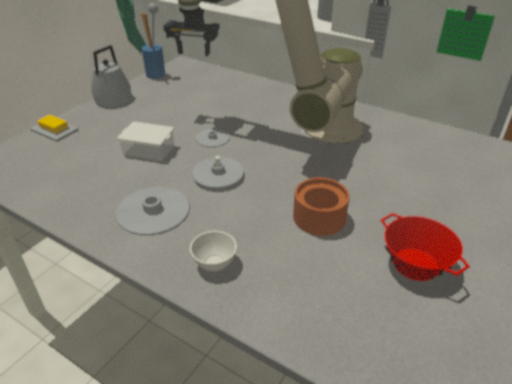

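The top view shows the nested lids at about (316,209) and the crock at (187,204). The decoy lids are at (333,128) and (372,270). Next I fit ellipses to the lids and crock.

```bash
python3 - <<'E'
from h import *
im=cv2.imread('pics/t0.png'); p=viewer.camera_params('top')
g=im.astype(int); hsv=cv2.cvtColor(im,cv2.COLOR_BGR2HSV)
def fit(m,c,z,nm):
    m=m.astype('uint8')*255
    cs,_=cv2.findContours(m,cv2.RETR_EXTERNAL,cv2.CHAIN_APPROX_NONE)
    for k in cs:
        if cv2.contourArea(k)>300 and cv2.pointPolygonTest(k,c,False)>=0:
            pts=np.array([ray(p,*x,z)[:2] for x in k[:,0]],np.float32)
            (cc,r)=cv2.minEnclosingCircle(pts); e=cv2.fitEllipse(pts)
            print(nm,cc,2*r,e)
gray=g.mean(2)
print(gray[209,280:360].astype(int), gray[230,330])
fit(gray>125,(300,209),.018,'cover'); fit(gray>125,(310,145),.006,'big');
fit((hsv[:,:,0]<15)&(hsv[:,:,1]>100),(187,204),.09,'crock')
for c,n in(((240,100),'bowl'),): fit(gray>140,c,.06,n)
print(ray(p,316,208,.072)) # knob top
print(sensors.state())
E
```

```text
[108 108 106 106 107  97  70  61  93 125 136 135 135 136 136 137 137 138
 138 138 138 140 139 140 141 143 131  97  65  56  79 107 107  87  71  70
  99 136 156 159 147 115 106 129 140 144 146 146 146 146 146 147 146 147
 149 148 149 147 149 150 149 149 151 147 135 115 108 106 106 107 105 106
 108 108 108 107 109 109 108 108] 155.33333333333334
cover (0.4867319166660309, -0.17495176196098328) 0.16132447123527527 ((0.48681768774986267, -0.17452140152454376), (0.1571563333272934, 0.15871691703796387), 76.17330932617188)
big (0.7262861728668213, -0.23232878744602203) 0.20438532531261444 ((0.7148457169532776, -0.23168522119522095), (0.17544817924499512, 0.19669142365455627), 155.00856018066406)
crock (0.49560701847076416, 0.1888783574104309) 0.15714852511882782 ((0.4954855442047119, 0.18929313123226166), (0.14629395306110382, 0.15442775189876556), 157.7786102294922)
bowl (0.7864781022071838, 0.052805397659540176) 0.06559908390045166 ((0.7855754494667053, 0.0528947152197361), (0.05427338927984238, 0.06429785490036011), 138.07766723632812)
[ 0.48243342 -0.16571273  0.072     ]
{'clock': 0.1, 'joints': array([-1.43542499e+00,  3.13376459e-01,  1.49830670e+00, -1.79328032e-06,
        1.33100182e+00, -2.23404066e-01]), 'joint_velocities': array([ 6.53633745e-04, -2.20319294e-03, -3.71038039e-03, -4.41688318e-04,
        4.62857494e-05, -1.72204446e-05]), 'tau': array([ 3.17028222e-03, -4.02807891e+01, -2.52646905e+01,  6.95724925e-02,
        3.42042942e-02, -5.55510667e-05]), 'eef_pos': array([ 0.18430032, -0.49137147,  0.23824778]), 'tool_rot': array([ 9.83952943e-01,  1.78427318e-01,  2.31623697e-05, -5.45673398e-04]), 'wrist_force': array([-0.01429032,  0.1915461 ,  0.19605751]), 'ft_torque': array([-0.01063432,  0.02170609,  0.00613763]), 'grip_force': 0.0, 'grip_width': 0.999689437805346}
```

```bash
python3 -m inch '[[0.05,0.05,0],[0.12,0.12,0]]' 2>&1 | tail -1; python3 -m inch '[[0.03,0.03,0,0],[0.09,0.09,0,0],[0.16,0.16,0,0],[0.23,0.235,0,0],[0.3,0.31,0,0],[0.37,0.385,0,0],[0.44,0.46,0,0],[0.51,0.535,0,0],[0.58,0.61,0,0],[0.65,0.68,0,0]]'; python3 -m inch '[[0.05,0.06,0,0],[0.08,0.09,0,0],[0.1,0.11,0,0],[0.1,0.11,0,0],[0.1,0.11,0,0]]'
python3 - <<'E'
from h import *
a,p=snap('wrist','w1.png'); np.save('w1.npy',p); print(p, sensors.state()['eef_pos'])
E
```

```text
$[0]: bad value
clock: 0.93
eef_pos: [0.4453, -0.2175, 0.2386]
tool_rot: [0.984, 0.179, -0.0, -0.0]
wrist_force: [-0.3, -0.7, 0.4]
grip_width: 1.001
grip_force: 0.0
clock: 1.35
eef_pos: [0.4841, -0.1759, 0.2384]
tool_rot: [0.984, 0.179, -0.0, -0.0]
wrist_force: [-0.7, -0.2, -0.7]
grip_width: 0.994
grip_force: 0.0
{'mtx': array([[288.2297936 ,   0.        , 251.74082876],
       [  0.        , 288.2297936 , 189.6903116 ],
       [  0.        ,   0.        ,   1.        ]]), 'cam_to_world': array([[ 3.51798133e-01,  9.00367851e-01,  2.56077737e-01,
         5.49356591e-01],
       [-9.36075732e-01,  3.38218757e-01,  9.68002912e-02,
        -1.50835513e-01],
       [ 5.45576437e-04, -2.73762317e-01,  9.61797222e-01,
         3.84338540e-01],
       [ 0.00000000e+00,  0.00000000e+00,  0.00000000e+00,
         1.00000000e+00]])} [ 0.48379032 -0.17631978  0.23855914]
```

View pics/w1.png

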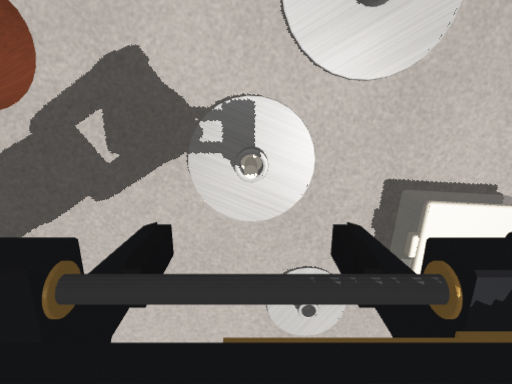

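The wrist view shows the pair's disc centred at about (251,158) and the knob at about (251,165). I crop in for a precise pixel.

```bash
python3 - <<'E'
from h import *
p=np.load('w1.npy',allow_pickle=True).item(); im=cv2.imread('pics/w1.png')
for u,v in((188,158),(315,158),(251,95),(251,221)): print(ray(p,u,v,.02).round(4))
for v in (163,165,167): print(ray(p,251,v,.072).round(4), ray(p,251,v,.044).round(4))
cv2.imwrite('pics/w1c.png',cv2.resize(im[140:190,220:285],None,fx=10,fy=10,interpolation=cv2.INTER_CUBIC))
E
```

```text
[ 0.4631 -0.0967  0.02  ]
[ 0.52   -0.2482  0.02  ]
[ 0.5628 -0.145   0.02  ]
[ 0.4107 -0.2021  0.02  ]
[ 0.4944 -0.1708  0.072 ] [ 0.4895 -0.1726  0.044 ]
[ 0.4923 -0.1716  0.072 ] [ 0.4872 -0.1734  0.044 ]
[ 0.4902 -0.1724  0.072 ] [ 0.4849 -0.1743  0.044 ]
```

View pics/w1c.png

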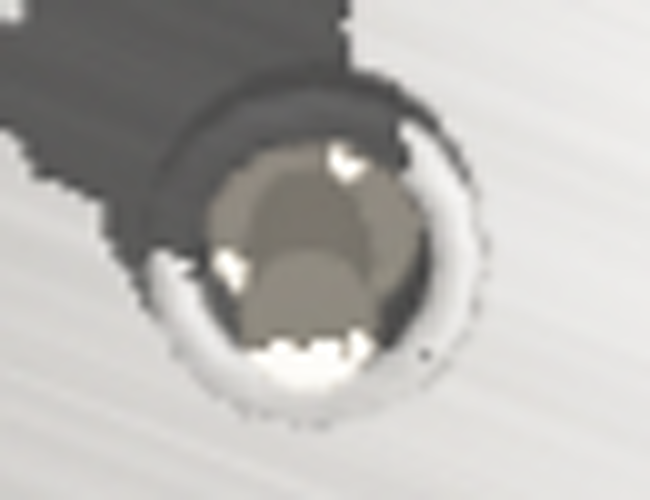

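```bash
python3 -m inch '[[0,0,-0.02,0],[0.002,0.002,-0.07,0],[0.004,0.005,-0.14,0],[0.004,0.005,-0.21,0],[0.004,0.005,-0.28,0],[0.004,0.005,-0.35,0],[0.004,0.005,-0.41,0],[0.004,0.005,-0.45,0],[0.004,0.005,-0.475,0],[0.004,0.005,-0.475,0]]' ; python3 -m inch '[[0,0,0,0],[0,0,0,0],[0,0,0,0],[0,0,0,0],[0,0,0,0],[0,0,0,0],[0,0,0,0],[0,0,0,0],[0,0,0,0],[0,0,0,0]]' 0
```

```text
clock: 2.23
eef_pos: [0.4846, -0.1737, 0.0468]
tool_rot: [0.984, 0.178, -0.001, -0.001]
wrist_force: [0.2, -0.1, -0.7]
grip_width: 1.001
grip_force: 0.0
clock: 3.07
eef_pos: [0.486, -0.1736, 0.0487]
tool_rot: [0.984, 0.178, 0.0, 0.0]
wrist_force: [-0.1, -0.7, 0.1]
grip_width: 0.27
grip_force: 0.0
```

```bash
python3 -m inch '[[0,0,0,0],[0,0,0,0],[0,0,0,0],[0,0,0,0],[0,0,0,0]]' ; python3 -m inch '[[0,0,0.01,0],[0,0,0.03,0],[0,0,0.06,0],[0,0,0.1,0],[0,0,0.15,0],[0,0,0.2,0],[0,0,0.24,0],[0,0,0.26,0],[0,0,0.27,0],[0,0,0.27,0]]'
python3 - <<'E'
from h import *
a,p=snap('wrist','w2.png'); b,q=snap('scene','s2.png')
cv2.imwrite('pics/ws2.png',cv2.resize(np.hstack([a,b])[:,:,::-1],(800,300)))
print(sensors.state()['wrist_force'])
E
```

```text
clock: 3.48
eef_pos: [0.4859, -0.1735, 0.0487]
tool_rot: [0.984, 0.178, -0.0, -0.0]
wrist_force: [-0.2, -0.1, 0.5]
grip_width: 0.174
grip_force: 30.0
clock: 4.32
eef_pos: [0.4859, -0.1735, 0.157]
tool_rot: [0.984, 0.178, 0.0, 0.0]
wrist_force: [0.4, -0.1, -6.7]
grip_width: 0.174
grip_force: 30.0
[ 0.60667408 -0.4688922  -5.45361125]
```

View pics/ws2.png

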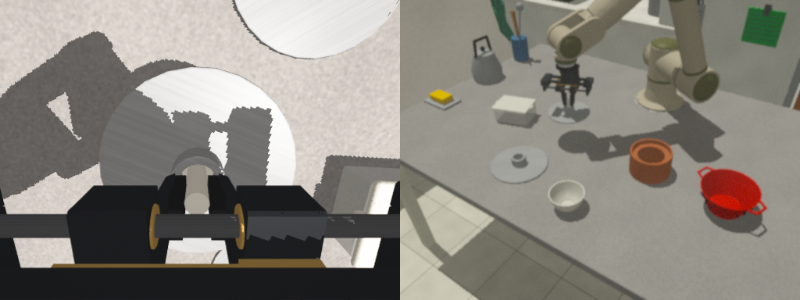

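The pair is held: 6 N weight, and the crock stands clear. I move halfway and look at the crock with the wrist camera.

```bash
python3 -m inch '[[0,0.01,0.01,0],[0,0.03,0.03,0],[0,0.07,0.06,0],[0,0.12,0.09,0],[0,0.17,0.11,0],[0,0.22,0.12,0],[0,0.27,0.12,0],[0,0.31,0.12,0],[0,0.34,0.12,0],[0,0.36,0.12,0]]'; python3 -m inch '[[0,0,0,0],[0,0,0,0],[0,0,0,0]]'
python3 - <<'E'
from h import *
a,p=snap('wrist','w3.png'); np.save('w3.npy',p)
hsv=cv2.cvtColor(a,cv2.COLOR_RGB2HSV)
m=((hsv[:,:,0]<15)&(hsv[:,:,1]>100)).astype('uint8')*255
ys,xs=np.where(m>0); print(xs.min(),xs.max(),ys.min(),ys.max())
cv2.imwrite('pics/w3c.png',cv2.resize(a[max(0,ys.min()-20):ys.max()+20,:250,::-1],None,fx=3,fy=3)[:600]); print(max(0,ys.min()-20))
E
```

```text
clock: 5.25
eef_pos: [0.4858, -0.028, 0.205]
tool_rot: [0.984, 0.179, 0.0, -0.0]
wrist_force: [-0.5, 0.2, -6.5]
grip_width: 0.168
grip_force: 30.0
clock: 5.5
eef_pos: [0.486, -0.0302, 0.2047]
tool_rot: [0.984, 0.178, -0.0, 0.0]
wrist_force: [-0.3, -0.4, -5.0]
grip_width: 0.171
grip_force: 30.0
0 140 0 171
0
```

View pics/w3c.png

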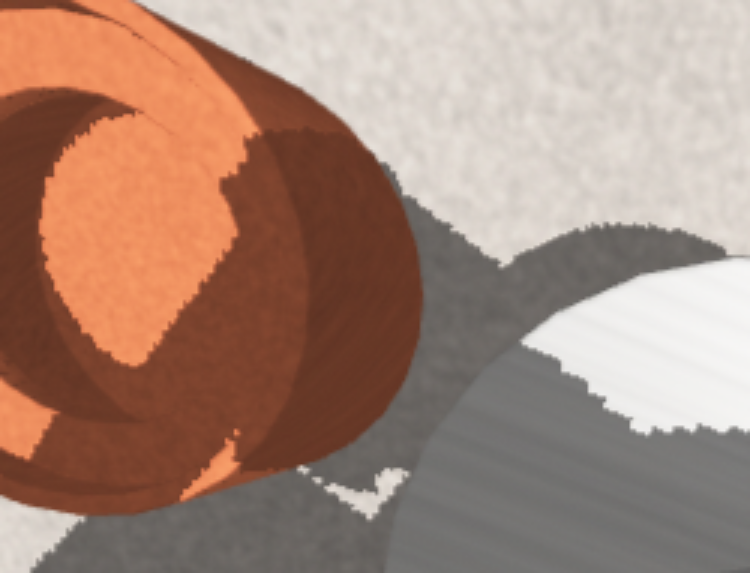

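The crock fills the left side, with the outer rim edge running through crop points (190,50), (310,290) and (235,468). I fit a circle of known radius through it.

```bash
python3 - <<'E'
from h import *
from scipy.optimize import least_squares
p=np.load('w3.npy',allow_pickle=True).item()
c=[(310,290),(303,220),(285,175),(248,110),(190,50),(295,360),(272,415),(238,468)]
P=np.array([ray(p,(u-1)/3,(v-1)/3,.09)[:2] for u,v in c])
r=least_squares(lambda x:np.hypot(*(P-x).T)-.075,[.5,.19]);print(r.x,r.fun.round(4))
# top image: outer silhouette of rim: far-side points only, fixed radius
im=cv2.imread('pics/t0.png');p=viewer.camera_params('top');hsv=cv2.cvtColor(im,cv2.COLOR_BGR2HSV)
m=((hsv[:,:,0]<15)&(hsv[:,:,1]>100)).astype('uint8')*255;m[:, :150]=0;m[:,230:]=0;m[235:]=0
k=max(cv2.findContours(m,cv2.RETR_EXTERNAL,cv2.CHAIN_APPROX_NONE)[0],key=cv2.contourArea)
P=np.array([ray(p,*x,.09)[:2] for x in k[:,0]]);d=np.array([.13,.18]);far=P[(P-[.495,.189])@d>0]
r=least_squares(lambda x:np.hypot(*(far-x).T)-.0755,[.5,.19]);print(r.x,abs(r.fun).max())
E
```

```text
[0.49715762 0.19124362] [ 0.0007  0.0015  0.0006  0.0001 -0.0015 -0.0013 -0.0014  0.0008]
[0.4948713  0.18998849] 0.0027212874291100975
```

```bash
python3 -m inch '[[0,0.01,0,0],[0,0.04,0,0],[0.005,0.09,0,0],[0.01,0.16,0,0],[0.015,0.23,0,0],[0.02,0.3,0,0],[0.025,0.37,0,0],[0.026,0.43,0,0],[0.026,0.48,0,0],[0.026,0.52,0,0]]'; python3 -m inch '[[0,0.02,0,0],[0,0.03,0,0],[0,0.0325,0,0],[0,0.0325,0,0],[0,0.0325,-0.02,0],[0,0.0325,-0.04,0],[0,0.0325,-0.07,0],[0,0.0325,-0.09,0],[0,0.0325,-0.1,0],[0,0.0325,-0.1,0]]'
python3 - <<'E'
from h import *
b,q=snap('scene','s4.png'); a,p=snap('wrist','w4.png')
c=proj(q,[.4965,.191,.09]).astype(int);print(c)
cv2.imwrite('pics/s4c.png',np.hstack([cv2.resize(b[c[1]-60:c[1]+50,c[0]-50:c[0]+50,::-1],(500,550)),cv2.resize(a[:,100:400,::-1],(300,550))]))
print(sensors.state()['eef_pos'])
E
```

```text
clock: 6.38
eef_pos: [0.4958, 0.1808, 0.2046]
tool_rot: [0.984, 0.179, -0.0, -0.0]
wrist_force: [-0.5, -0.3, -6.1]
grip_width: 0.17
grip_force: 30.0
clock: 7.22
eef_pos: [0.4959, 0.1911, 0.1635]
tool_rot: [0.984, 0.178, -0.001, -0.0]
wrist_force: [0.3, 0.4, -5.7]
grip_width: 0.174
grip_force: 30.0
[322 192]
[0.49652876 0.19129913 0.16490312]
```

View pics/s4c.png

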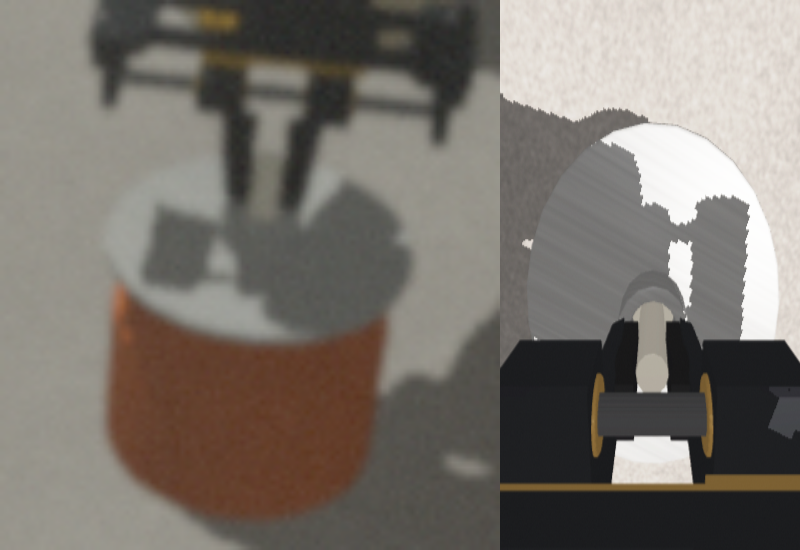

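The scene view shows the cover hovering centred over the crock. I lower it in slow, force-checked steps.

```bash
python3 -m inch '[[0,0,-0.01,0],[0,0,-0.025,0],[0,0,-0.04,0],[0,0,-0.05,0],[0,0,-0.056,0],[0,0,-0.061,0],[0,0,-0.066,0],[0,0,-0.07,0],[0,0,-0.072,0],[0,0,-0.072,0]]'; python3 -m inch '[[0,0,-0.002,0],[0,0,-0.004,0],[0,0,-0.006,0],[0,0,-0.009,0],[0,0,-0.012,0],[0,0,-0.015,0],[0,0,-0.018,0],[0,0,-0.02,0],[0,0,-0.02,0],[0,0,-0.02,0]]'
```

```text
clock: 8.15
eef_pos: [0.4963, 0.1914, 0.1358]
tool_rot: [0.984, 0.178, -0.0, -0.0]
wrist_force: [-0.1, 0.3, -6.4]
grip_width: 0.166
grip_force: 30.0
clock: 8.98
eef_pos: [0.4963, 0.1914, 0.1279]
tool_rot: [0.984, 0.178, -0.0, -0.0]
wrist_force: [0.4, -0.1, -5.8]
grip_width: 0.175
grip_force: 30.0
```

```bash
python3 -m inch '[[0,0,-0.002,0],[0,0,-0.004,0],[0,0,-0.006,0],[0,0,-0.008,0],[0,0,-0.01,0],[0,0,-0.01,0],[0,0,-0.01,0]]'|sed -n '2p;4p'; python3 -m inch '[[0,0,-0.001,0],[0,0,-0.002,0],[0,0,-0.0025,0],[0,0,-0.0025,0],[0,0,-0.0025,0]]'|sed -n '2p;4p'
```

```text
eef_pos: [0.4966, 0.1914, 0.1242]
wrist_force: [0.2, -0.2, -3.2]
eef_pos: [0.4963, 0.1914, 0.1229]
wrist_force: [-0.2, -0.1, -3.4]
```

The cover has landed on the rim; 3.3 N of inner lid still hangs from the gripper.

```bash
python3 -m inch '[[0,0,-0.001,0],[0,0,-0.0025,0],[0,0,-0.0025,0],[0,0,-0.0025,0]]'|sed -n '2p;4p'; python3 -m inch '[[0,0,-0.001,0],[0,0,-0.002,0],[0,0,-0.002,0],[0,0,-0.002,0]]'|sed -n '2p;4p'
```

```text
eef_pos: [0.4964, 0.1915, 0.1227]
wrist_force: [-3.3, -1.7, 6.1]
eef_pos: [0.4965, 0.1915, 0.1226]
wrist_force: [-6.7, -1.6, 12.1]
```

```bash
python3 -m inch '[[0,0,0.002,0],[0,0,0.003,0],[0,0,0.003,0]]'|sed -n '2p;4p'; python3 -m inch '[[0,0,0,0],[0,0,0,0],[0,0,0,0],[0,0,0,0],[0,0,0,0],[0,0,0,0],[0,0,0,0],[0,0,0,0],[0,0,0,0],[0,0,0,0]]' 1
python3 - <<'E'
from h import *
a,p=snap('wrist','w5.png'); np.save('w5.npy',p);b,q=snap('scene','s5.png')
cv2.imwrite('pics/s5c.png',np.hstack([cv2.resize(b[122:242,272:372,::-1],(400,480)),cv2.resize(a[100:380,150:360,::-1],(400,480))]))
E
```

```text
eef_pos: [0.4964, 0.1915, 0.1227]
wrist_force: [-3.5, -1.4, 5.5]
clock: 11.73
eef_pos: [0.4964, 0.1914, 0.1223]
tool_rot: [0.984, 0.178, 0.0, 0.0]
wrist_force: [0.1, 0.2, 0.1]
grip_width: 0.905
grip_force: 0.0
```

View pics/s5c.png

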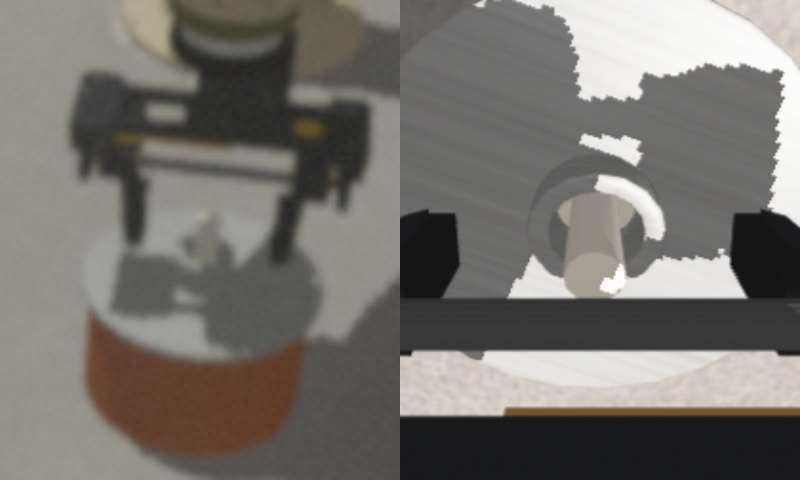

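Both lids are seated with the fingers open. The post top is at about (251.3,259.3) and the collar centre at about (253,223).

```bash
python3 - <<'E'
from h import *
p=np.load('w5.npy',allow_pickle=True).item()
print(ray(p,251.3,259.3,.146),ray(p,252.9,223,.12), ray(p,252.9,100+153/1.714,.12))
# post base ellipse prediction check
for z in(.12,.146): print(proj(p,[.4964,.1914,z]))
E
```

```text
[0.49696194 0.19233734 0.146     ] [0.50450265 0.19423831 0.12      ] [0.52263664 0.20107048 0.12      ]
[252.54225992 237.23654696]
[252.73476803 260.91611471]
```

The post is upright and under the TCP, but the cover sits about 6 mm along tool +x. I'll grip the collar at its own centre, lift a little, recentre, then lift clear.

```bash
python3 -m inch '[[0.006,0.002,0,0],[0.013,0.005,0,0],[0.013,0.005,-0.01,0],[0.013,0.005,-0.02,0],[0.013,0.005,-0.03,0],[0.013,0.005,-0.04,0],[0.013,0.005,-0.047,0],[0.013,0.005,-0.051,0],[0.013,0.005,-0.051,0],[0.013,0.005,-0.051,0]]'; python3 -m inch '[[0,0,0,0],[0,0,0,0],[0,0,0,0],[0,0,0,0],[0,0,0,0],[0,0,0,0],[0,0,0,0],[0,0,0,0],[0,0,0,0],[0,0,0,0]]' 0;  python3 -m inch '[[0,0,0,0],[0,0,0,0],[0,0,0,0]]'
```

```text
clock: 12.67
eef_pos: [0.5016, 0.1934, 0.1019]
tool_rot: [0.984, 0.178, 0.0, -0.0]
wrist_force: [0.1, -0.0, -0.7]
grip_width: 0.998
grip_force: 0.0
clock: 13.5
eef_pos: [0.5016, 0.1934, 0.1019]
tool_rot: [0.984, 0.178, 0.0, 0.0]
wrist_force: [-0.2, -1.0, 0.4]
grip_width: 0.464
grip_force: 29.9
clock: 13.75
eef_pos: [0.5016, 0.1934, 0.1019]
tool_rot: [0.984, 0.178, 0.0, 0.0]
wrist_force: [-0.9, -1.3, 0.5]
grip_width: 0.463
grip_force: 29.9
```

```bash
python3 -m inch '[[0,0,0.002,0],[0,0,0.005,0],[0,0,0.008,0],[0,0,0.008,0],[0,0,0.008,0]]'|sed -n '2p;4p'; python3 -m inch '[[-0.003,-0.001,0,0],[-0.006,-0.002,0,0],[-0.009,-0.003,0,0],[-0.012,-0.0045,0,0],[-0.012,-0.0045,0,0],[-0.012,-0.0045,0,0]]'|sed -n '2p;4p'
python3 - <<'E'
from h import *
a,p=snap('wrist','w6.png'); b,q=snap('scene','s6.png')
cv2.imwrite('pics/s6c.png',np.hstack([cv2.resize(b[122:242,272:372,::-1],(400,480)),cv2.resize(a[100:380,150:360,::-1],(400,480))]))
E
```

```text
eef_pos: [0.5015, 0.1934, 0.1051]
wrist_force: [0.7, -0.0, -2.7]
eef_pos: [0.4967, 0.1916, 0.1052]
wrist_force: [0.2, -0.5, -3.5]
```

View pics/s6c.png

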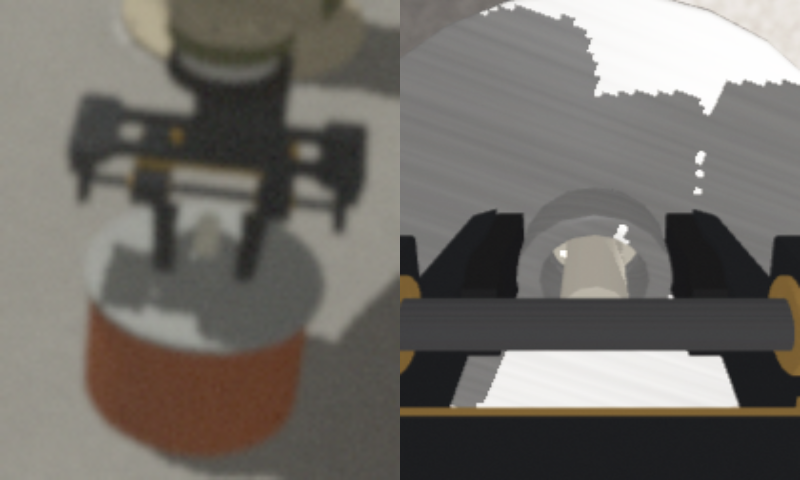

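The cover is held level (about 3 N) with the post free in the hole. I lift straight up.

```bash
python3 -m inch '[[0,0,0.005,0],[0,0,0.012,0],[0,0,0.022,0],[0,0,0.034,0],[0,0,0.046,0],[0,0,0.058,0],[0,0,0.07,0],[0,0,0.08,0],[0,0,0.088,0],[0,0,0.09,0]]'|sed -n '2p;4p'; python3 -m inch '[[0,0,0.01,0],[0,0,0.025,0],[0,0,0.05,0],[0,0,0.08,0],[0,0,0.11,0],[0,0,0.13,0],[0,0,0.145,0],[0,0,0.152,0],[0,0,0.152,0],[0,0,0.152,0]]'; python3 -m inch '[[0,0,0,0],[0,0,0,0],[0,0,0,0],[0,0,0,0],[0,0,0,0],[0,0,0,0]]'
python3 - <<'E'
from h import *
b,q=snap('scene','s7.png'); a,p=snap('top','t7.png')
cv2.imwrite('pics/s7c.png',np.hstack([cv2.resize(b[102:242,262:382,::-1],(480,560)),cv2.resize(a[:,:,::-1],(320,560))]))
E
```

```text
eef_pos: [0.497, 0.1917, 0.1418]
wrist_force: [-0.9, -0.6, -3.1]
clock: 16.43
eef_pos: [0.4966, 0.1916, 0.2016]
tool_rot: [0.984, 0.178, -0.0, -0.0]
wrist_force: [0.1, 0.4, -2.3]
grip_width: 0.465
grip_force: 29.8
clock: 16.93
eef_pos: [0.4967, 0.1916, 0.2018]
tool_rot: [0.984, 0.178, -0.0, -0.0]
wrist_force: [-0.1, -1.1, -2.7]
grip_width: 0.465
grip_force: 29.8
```

View pics/s7c.png

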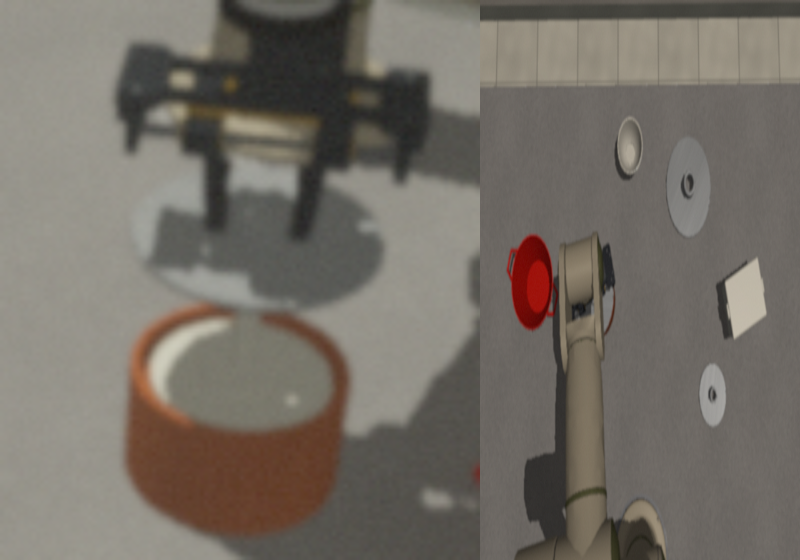

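The inner lid sits level in the mouth, the cover is held level 10 cm above the rim, and the bystanders are where they were.

```bash
python3 -c "from station import order; print(order.job_done())"
```

```text
the job is handed in; nothing more can be done
None
```

The job is handed in at about 17 s: the inner lid looks level in the crock's mouth, and the arm is still holding the cover lid level about 10 cm above the rim, with nothing else visibly moved.

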